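# Bolt the specimen transport case

## Robot

A 7-joint arm with a two-finger parallel gripper is mounted at the origin on the work surface; the furniture and walls round the work are solid. World frame = base frame: x ahead of the robot, y to its left, z up, the work surface at z = 0. Lengths are in m, angles in degrees, forces in N, time in s.
With the tool pointing down it reaches from about 0.4 to 0.85 m from the base axis. Payload 4.5 kg.
Tool frame: the origin (TCP) lies at the centre of the arm's flange, where the gripper is bolted on; the fingertips stand 173 mm ahead of it and the grasp point (between the pads) lies 155 mm ahead of it; y points along the fingers, x is the direction in which the jaws open and shut, and the axes are right-handed (so a half turn about y gives the same grasp; the last joint's range is limited). The gripper opens to 85 mm and grips with 20 to 120 N. Pads are 22 mm wide; open, the fingers measure 114 mm over their backs; the gripper's body (76 mm by 85 mm) begins 54 mm behind the grasp point. The pads swing forward as they close: fully open they stand 13 mm farther back than shut.
Start: joints at [67.483, 39.483, -11.15, 89.685, 9.013, 51.709, -12.324], TCP at [0.259, -0.569, 0.405] pointing down, gripper open.
Joint ranges: [-172.22, 172.22], [-26.19, 119.32], [-84.43, 86.54], [7.71, 146.69], [-57.33, 237.33], [2.42, 119.75], [-152.13, 152.13]. Speed limits (degrees/s): [147.25, 147.25, 180, 180, 180, 180, 180].

## Interface

Orientations are given as a 3x3 rotation matrix whose columns are the frame's x, y, z axes.
In Python, from bench import * gives the robot as it stands.
- The arm moves only by the tool send_rows, never from a script. Its argument "moves" is a list that holds one entry, the list of rows, each a list of 7 numbers: the shift along the tool's x, y, z each as a share of 300 mm, from -1 to 1, then the turn, a rotation vector about the tool's x, y, z each as a share of pi rad, from -1 to 1, then the closure, from 0 (fully open) to 1 (shut). A call has 1 to 10 rows; each row is the pose to reach, as a shift and turn from the pose commanded when the call began, along the tool's axes at that moment, turning the shorter way round; what a row does not reach only later rows make up. A row lasts 1/8 s, in which the tool goes at most 62.5 mm and 10.7 degrees, less where a joint would pass 70% of its speed; a pose out of reach is approached as far as the arm can. A call with a number of a shift or a turn outside -1 to 1 is refused whole. A call with a gripper value outside its range is refused whole. The fingers move at their own pace and stop on an object; "grip_force" is the grip in N (left out, the last holds). Time passes only in rows, so rows that repeat a pose let the fingers close. It gives the time, the measured TCP pose, the force and the opening at its end, in the units of the state.
- state(): the state, without advancing time (a new reading comes with each control period).
- read_camera(name): name is "scene" or "top" or "wrist"; returns the picture (420x560x3 uint8, red, green, blue); there is no depth.
- camera_model(name): a dict with "fov_y" (degrees; the focal length in pixels is half the picture's height over the tangent of half this angle, whatever the lens; pixels are square), "cx", "cy" (the principal point, pixels), "extrinsics" (4x4, takes a point from camera to world coordinates). Camera axes: x right, y up, looking along -z (the intrinsics and any distortion apply to the point x, -y, -z); pixel columns grow to the right and rows downward; lengths in m; the calibration is good to about 2 mm. A picture is of the moment at which its call begins: read the wrist's pose just before it. camera_model takes no time and is no camera call; for the wrist camera it gives the pose at the moment of the call.
- sign_off(): hands the job in, once; it reports no verdict.
The state is a dict: "clock": time; "qpos": joint angles; "qd": joint speeds; "joint_torque": joint torques, N m; "eef_pos": TCP position; "orientation": TCP orientation; "contact_force": force on the tool from outside, world axes, zero at the start; "ft_torque": the same for the moment, N m; "opening": finger opening in m.
Only numpy, scipy, OpenCV 4.12 (cv2) and the standard library are available. Lean on these libraries where they do the work, as an engineer would, in place of code of your own. Each camera call takes 0.05 s, during which the arm holds its last target. There are 200 camera calls.

## Task

Lock the specimen transport case for collection: press its long spring catch plate down with one fingertip and keep it down while the other fingertip pushes the bolt by its upright tab, until the bolt is fully home in the keeper on the lid; then let go, so that the catch springs back up and locks the bolt there. Only push with the fingertips: do not force the bolt past the raised catch, and do not lift or shift the cups, jar, small carton and dropper bottle standing around.

Things in the scene. Friction and masses are not known exactly. Their poses are not given: they have to be found in the camera images.
- carrier: Transport case, grey with white top, 200 (x) x 260 (y) x 60 mm high, fixed; origin at the centre of its underside, z up. All x, y, z here are in its axes, mm. Deck at y -128 to 32, closed lid at y 35 to 127, both topped at z 60. The bolt unit stands on an aluminium base plate on the deck (x +-62, y -118 to 28, top z 64). The catch plate lies at the -x side of the bolt's bar, the tab stands at its +x side.
- keeper (a point): Centre of the mouth of the steel keeper staple on the lid, at x 0, y 46, z 78; staple 32 mm wide, top z 87. The bolt's ladder-shaped steel bar, 20 mm wide, top z 80, lies along y at x 0 and slides toward +y into it. Two steel guide straps, 30 mm wide, top z 85, cross over the bar at y -78 and 14.
- catch_plate (a point): Centre of the top face of the catch plate, a long flat aluminium press plate, 34 (x) x 100 mm (y), in a low grey well (rim top z 74). Centre at x -35, y -45; released, its top is at z 87. It goes straight down and springs back up; a fingertip can slide along it while pressing.
- catch (a joint): How far the catch plate is pressed, m: 0 = up, 0.010 = down on its stop. Spring: 2.5 N to start, 7 N at the stop. Its pin stands up through a gap of the ladder bar (at x 0, y 0) and blocks the bolt; the bolt is free when this is more than about 0.006. Let up midway, the pin drops into the next gap (every 15 mm) and blocks the bolt again.
- bolt_tab (a point): Middle of the pushing face (toward -y) of the bolt's upright tab, a rounded aluminium block 30 (x) x 12 (y) mm, z 74 to 108 (this point at 93). It moves with the bolt; drawn back it is at x 33, y -56. It is 68 mm along x from the middle line of the catch plate, so fingers set apart along x reach both: a tip level with the pressed plate's top is well below the tab's top and clear of the base plate.
- bolt (a joint): Travel of the bolt along the case's +y, m: 0 = drawn back (start, up to 0.001 off), 0.045 = fully home on its stop. Friction about 2.5 N; it stays where it is left.
- cup_blue: specimen cup with blue screw lid, 57 mm across, 60 mm high, standing on the bench close beside the case; origin at centre of underside
- cup_red: specimen cup with red screw lid, 57 mm across, 60 mm high, standing on the bench close beside the case; origin at centre of underside
- small_jar: small white jar, 27 mm across, 51 mm high, standing on the case's lid; origin at centre of underside
- glass_box: small carton, 46x46x19 mm, lying on the case's lid; origin at centre of underside
- dropper: dropper bottle, 50 mm across, 132 mm high, on the bench at the right; origin at centre of underside

How it is judged (in metres and radians):
On the way, in this order (a step that is already met when the one before it is completed fails the run):
1. the catch is pressed down with the bolt still drawn back (value of joint catch above 0.005 m and value of joint bolt below 0.006 m), for 0.05 s.
2. the bolt is on its way, pushed by a finger, while a finger holds the catch down (value of joint catch above 0.0045 m and value of joint bolt between 0.01 and 0.042 m and contact force between the fingers and catch above 0.3 N and contact force between the fingers and bolt above 0.3 N), for 0.05 s.
3. the bolt is fully home (value of joint bolt above 0.0425 m), for 0.05 s.
At the end, for the whole second after the job is handed in: The bolt is within 2.5 mm of its home stop, the catch has sprung up to within 2 mm of its top, and each cup, the jar, the carton and the dropper bottle is within 30 mm of where it stood (value of joint bolt above 0.0425 m and value of joint catch below 0.002 m and distance of each of cup_blue, cup_red, small_jar, glass_box, dropper from where it was at the start of the episode below 0.03 m); the robot touches nothing.
It fails at once if the bolt is forced past the raised catch (value of joint catch below 0.003 m and (value of joint bolt between 0.005 and 0.01 m or value of joint bolt between 0.02 and 0.025 m or value of joint bolt between 0.035 and 0.04 m)).
It fails at once if a bystander is moved by more than 30 mm, lifted by 20 mm or knocked over (distance of any of cup_blue, cup_red, small_jar, glass_box, dropper from where it was at the start of the episode above 0.03 m or angle between any of cup_blue, cup_red, small_jar, glass_box, dropper's own z axis and vertical above 0.5 rad or height (world z) of any of cup_blue, cup_red, dropper above 0.02 m or height (world z) of any of small_jar, glass_box above 0.08 m).
It also fails if it takes over 32 s, if anything falls off the work surface, if the arm or the gripper's body presses on something with over 40 N, if the wrist force passes 120 N, or if a joint passes its speed limit or range.

## Working session

There is one attempt and no reset: what is moved stays moved. The work goes in short steps, Python scripts to look and compute and a tool call to move; the robot and the scene stay as the last step left them, time stands still between calls to the robot, and variables do not carry over. Pictures are saved under pics/ and viewed, about 8 in all and at most 12, crops included, and the job is handed in when it is done.

Besides the shell and the picture viewer there is one more tool, called after ">>>" as name([rows], argument=value, ...), one row to a line, values as JSON. send_rows: Moves the arm, as the interface text tells. Its arguments: {"type":"object","properties":{"moves":{"type":"array","items":{"type":"array","items":{"type":"array","items":{"type":"number","minimum":-1,"maximum":1}}}},"grip_force":{"type":"number"}},"required":["moves"]}

```bash
mkdir -p pics; python3 - <<'E'
from bench import *
import cv2
for n in ("scene","top"):
    im=read_camera(n); cv2.imwrite(f"pics/{n}0.png",im[:,:,::-1])
    print(n,camera_model(n))
print(state())
E
```

```text
scene {'fov_y': 45.495228669294754, 'cx': 277.8345362485559, 'cy': 216.64699919728358, 'extrinsics': array([[-0.80033624,  0.30482227, -0.51628024, -0.13459426],
       [-0.5995085 , -0.41717914,  0.68304548,  0.74839829],
       [-0.00717387,  0.85618044,  0.51662713,  0.72941966],
       [ 0.        ,  0.        ,  0.        ,  1.        ]])}
top {'fov_y': 48.51090745817817, 'cx': 280.17000985675577, 'cy': 210.58632022337528, 'extrinsics': array([[ 0.01103511,  0.99570598, -0.09191211,  0.3703763 ],
       [-0.99977097,  0.00930096, -0.01927454, -0.09288735],
       [-0.0183369 ,  0.09210376,  0.99558056,  1.34306933],
       [ 0.        ,  0.        ,  0.        ,  1.        ]])}
{'clock': 0.1, 'qpos': array([ 67.48277496,  39.52837592, -11.14470505,  89.73919436,
         9.01474132,  51.70768241, -12.32237765]), 'qd': array([-0.08632197, -0.07013459,  0.03309767, -0.16597861, -0.12155974,
       -0.03433575, -0.21425828]), 'joint_torque': array([-3.60923834e-03, -5.40598261e+01, -1.27151694e+00, -1.58984005e+01,
        9.37376608e-03,  4.43143013e-03, -3.38529503e-05]), 'eef_pos': array([ 0.25857596, -0.56868209,  0.40396251]), 'orientation': array([[ 4.14074940e-01, -8.06294757e-04,  9.10242437e-01],
       [-9.10241351e-01,  1.41380256e-03,  4.14075699e-01],
       [-1.62077015e-03, -9.99998676e-01, -1.48502618e-04]]), 'contact_force': array([-0.16408374,  0.22594778,  0.24389258]), 'ft_torque': array([-0.01142536,  0.02966626, -0.01910329]), 'opening': 0.08538496341920974}
```

View pics/top0.png

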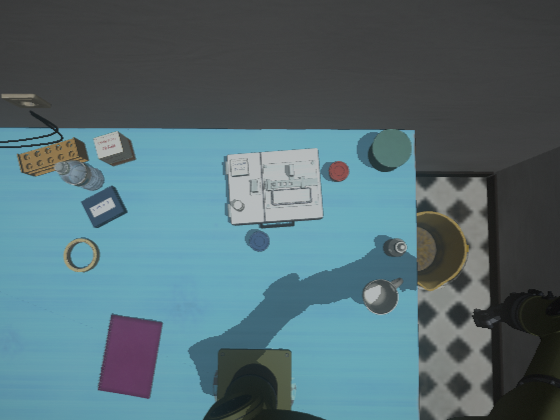

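View pics/scene0.png

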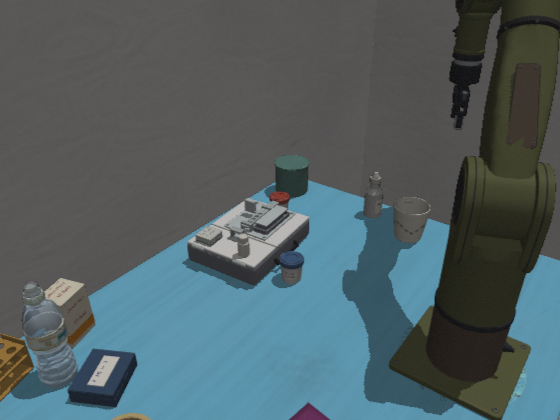

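```bash
python3 - <<'E'
import cv2
im=cv2.imread("pics/top0.png")[140:235,215:355]
cv2.imwrite("pics/topc.png",cv2.resize(im,None,fx=5.5,fy=5.5,interpolation=cv2.INTER_CUBIC))
E
```

```text
(no output)
```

View pics/topc.png

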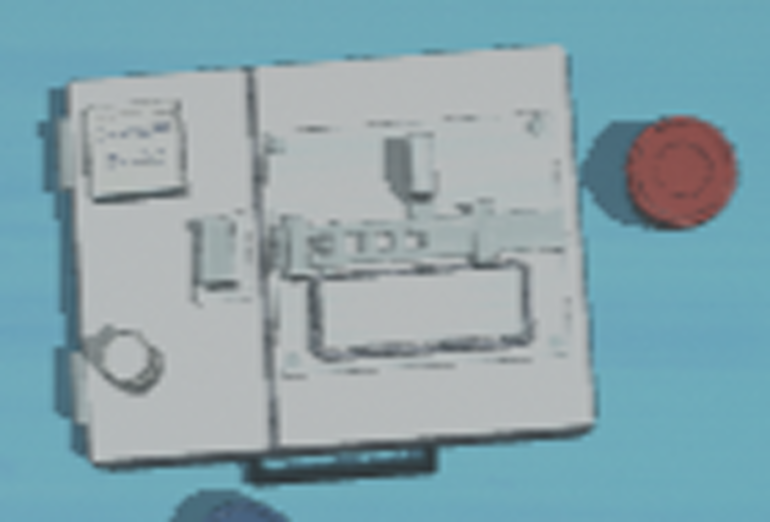

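```bash
cat > h.py <<'E'
import numpy as np
from scipy.optimize import least_squares
def proj(cm,P,H=420):
    T=np.linalg.inv(cm["extrinsics"]); p=np.atleast_2d(P)@T[:3,:3].T+T[:3,3]
    f=H/2/np.tan(np.radians(cm["fov_y"])/2)
    return np.c_[cm["cx"]+f*p[:,0]/-p[:,2], cm["cy"]-f*p[:,1]/-p[:,2]]
def world(pose,L):
    x,y,a=pose; c,s=np.cos(a),np.sin(a); L=np.atleast_2d(L)/1000.
    return np.c_[x+c*L[:,0]-s*L[:,1], y+s*L[:,0]+c*L[:,1], L[:,2]]
def fit(cm,L,uv,x0=(.55,-.1,0)):
    r=least_squares(lambda p:(proj(cm,world(p,L))-uv).ravel(),x0)
    return r.x,r.fun.reshape(-1,2)
E
python3 - <<'E'
from bench import *
from h import *
L=[[100,127,60],[100,-128,60],[-100,-128,60],[-100,127,60],[18,-50,108],[-35,-45,87]]
c=np.array([[68,82],[562,47],[594,428],[95,462],[425,195],[421,308]])
uv=(c+.5)/5.5-.5+[215,140]
for n in (4,6):
    p,r=fit(camera_model("top"),L[:n],uv[:n]); print(p,np.degrees(p[2])); print(r.round(2))
print(world(p,[[0,-67,0]]))
E
```

```text
[ 0.55827809 -0.05094222  0.08235583] 4.718641670358493
[[-0.34 -0.78]
 [ 0.66 -1.17]
 [ 0.55  0.69]
 [-0.87  1.19]]
[ 0.55834465 -0.05080156  0.0822462 ] 4.7123602172178565
[[-0.39 -0.81]
 [ 0.61 -1.19]
 [ 0.49  0.67]
 [-0.93  1.16]
 [-0.04 -0.03]
 [ 0.24  0.12]]
[[ 0.56384894 -0.11757508  0.        ]]
```

>>> send_rows([
  [[-0.467, 0, 0.77, 0, -0.39, 0, 0.36], [-0.467, 0, 0.77, 0, -0.39, 0, 0.36], [-0.467, 0, 0.77, 0, -0.39, 0, 0.36], [-0.467, 0, 0.77, 0, -0.39, 0, 0.36], [-0.467, 0, 0.77, 0, -0.39, 0, 0.36], [-0.467, 0, 0.77, 0, -0.39, 0, 0.36], [-0.467, 0, 0.77, 0, -0.39, 0, 0.36], [-0.467, 0, 0.77, 0, -0.39, 0, 0.36]],
], grip_force=20)

```text
clock: 1.1
eef_pos: [0.4108, -0.3458, 0.4043]
orientation: [[0.997, -0.001, -0.08], [0.08, 0.001, 0.997], [-0.001, -1.0, 0.001]]
contact_force: [0.4, 0.0, 0.0]
opening: 0.0549
```

>>> send_rows([
  [[0.565, 0, 0.697, 0, 0, 0, 0.36], [0.565, 0, 0.697, 0, 0, 0, 0.36], [0.565, 0, 0.697, 0, 0, 0, 0.36], [0.565, 0.1, 0.697, 0, 0, 0, 0.36], [0.565, 0.25, 0.697, 0, 0, 0, 0.36], [0.565, 0.25, 0.697, 0, 0, 0, 0.36]],
])

```text
clock: 1.85
eef_pos: [0.5623, -0.1212, 0.3263]
orientation: [[0.996, -0.007, -0.084], [0.084, 0.002, 0.996], [-0.007, -1.0, 0.003]]
contact_force: [-0.6, -0.2, 0.5]
opening: 0.0549
```

```bash
python3 - <<'E'
from bench import *
import cv2
s=state(); print(s["eef_pos"],s["contact_force"],s["opening"],s["qpos"],camera_model("wrist"))
im=read_camera("wrist"); cv2.imwrite("pics/w1.png",cv2.resize(im,(800,600))[:,:,::-1])
im=read_camera("scene"); cv2.imwrite("pics/s1.png",cv2.resize(im[150:310,160:380],None,fx=3.6,fy=3.6)[:,:,::-1])
E
```

```text
[ 0.56225983 -0.12123888  0.32625791] [-0.58752643 -0.20865762  0.45088187] 0.05493789748810595 [ 22.23179402  43.41004138 -25.29723187 102.09182461  26.48848453
  40.93718689 -12.66105081] {'fov_y': 58.348986177595705, 'cx': 275.8299338665247, 'cy': 210.07338590767952, 'extrinsics': array([[ 0.99653446, -0.0806025 , -0.02055017,  0.55524211],
       [ 0.08289927,  0.94205857,  0.32504364, -0.03744384],
       [-0.00683986, -0.32562079,  0.94547571,  0.29583417],
       [ 0.        ,  0.        ,  0.        ,  1.        ]])}
```

View pics/w1.png

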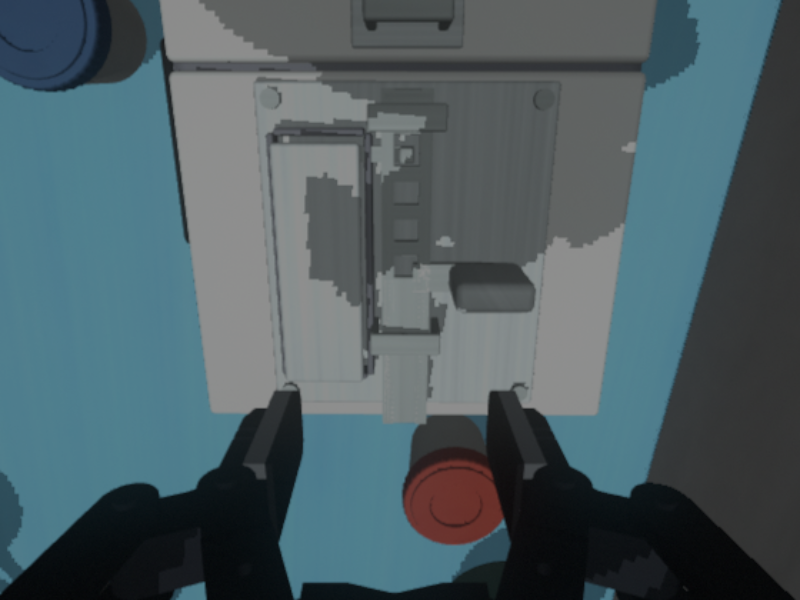

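View pics/s1.png

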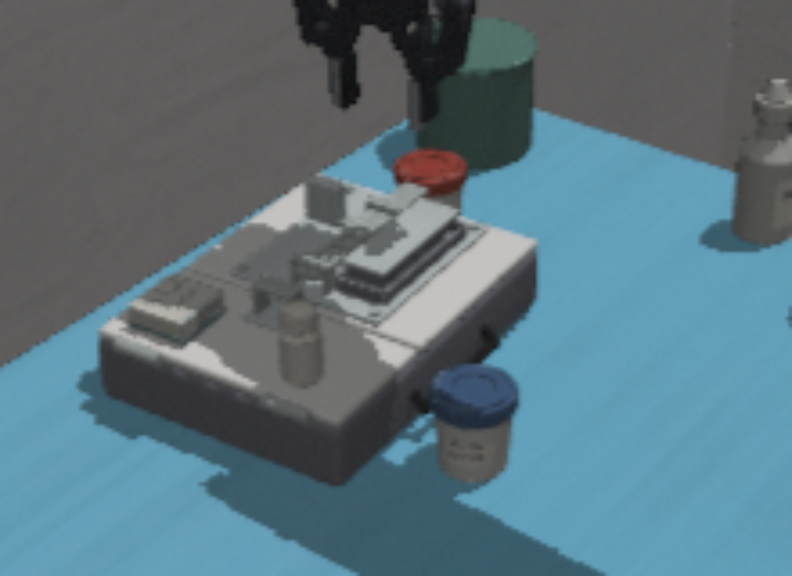

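```bash
python3 - <<'E'
from bench import *
from h import *
cm=camera_model("wrist"); s=state()
L=[[-52,5,87],[-18,5,87],[-18,-95,87],[-52,-95,87],[-62,28,64],[62,28,64],[-100,-128,60],[100,-128,60]]
uv=np.array([[270,143],[357,143],[362,380],[285,380],[257,82],[560,82],[210,413],[600,413]])*.7
p,r=fit(cm,L,uv,(.558,-.051,.082)); print(p,np.degrees(p[2]));print(r.round(1))
R=s["orientation"];e=s["eef_pos"]
c,sn=np.cos(p[2]),np.sin(p[2]); M=np.array([[c,sn],[-sn,c]])
print("tcp in case",M@(e[:2]-p[:2])*1000, "tool axis xy",R[:,1],e)
# predicted tip pixels for inner edges at various reach
for d in (.160,.166,.173):
  print(d,[ (proj(cm,e+R@np.array([sx*.0275,d,z]))/.7).round().tolist() for sx in(-1,1) for z in(-.011,.011)])
print(M@np.array([R[0,0],R[1,0]]))
E
```

```text
[ 0.56237815 -0.05630912  0.07654995] 4.385988876586512
[[ 0.1  0.4]
 [ 1.9  0.5]
 [ 1.4 -0.2]
 [ 1.3 -0.3]
 [-2.3 -0.4]
 [-0.6  0.1]
 [-2.3 -0.3]
 [ 0.1  0.3]]
tcp in case [ -4.82697728 -67.92305849] tool axis xy [-0.00118141 -0.00104995 -0.99999875] [ 0.56275974 -0.12440241  0.32980189]
0.16 [[[297.0, 466.0]], [[292.0, 398.0]], [[490.0, 466.0]], [[494.0, 397.0]]]
0.166 [[[300.0, 453.0]], [[296.0, 387.0]], [[486.0, 453.0]], [[490.0, 387.0]]]
0.173 [[[304.0, 440.0]], [[300.0, 376.0]], [[482.0, 440.0]], [[486.0, 375.0]]]
[0.99999474 0.00298705]
```

```bash
python3 - <<'E'
from bench import *
from h import *
cm=camera_model("wrist"); s=state()
cm["extrinsics"]=np.array([[ 0.99653446, -0.0806025 , -0.02055017,  0.55524211],
       [ 0.08289927,  0.94205857,  0.32504364, -0.03744384],
       [-0.00683986, -0.32562079,  0.94547571,  0.29583417],
       [ 0.        ,  0.        ,  0.        ,  1.        ]])
L=[[-52,5,87],[-18,5,87],[-18,-95,87],[-52,-95,87],[-62,28,64],[62,28,64],[-100,-128,60],[100,-128,60]]
uv=np.array([[270,143],[357,143],[362,380],[285,380],[257,82],[560,82],[210,413],[600,413]])*.7
p,r=fit(cm,L,uv,(.558,-.051,.082)); print(p,np.degrees(p[2]));print(r.round(1))
R=s["orientation"];e=s["eef_pos"]
c,sn=np.cos(p[2]),np.sin(p[2]); M=np.array([[c,sn],[-sn,c]])
print("tcp in case",M@(e[:2]-p[:2])*1000, e, s["clock"],s["opening"])
E
```

```text
[ 0.56005849 -0.05179521  0.08108139] 4.645621652698296
[[-1.1 -0.6]
 [ 1.7 -0.4]
 [ 1.2  1.6]
 [ 0.4  1.3]
 [-3.3 -1.7]
 [ 1.8 -1.3]
 [-3.5  1.4]
 [ 2.7  2.9]]
tcp in case [ -3.18826789 -72.58744787] [ 0.56275974 -0.12440241  0.32980189] 1.95 0.05485183585460136
```

>>> send_rows([
  [[0.006, 0.12, -0.005, 0, 0, 0, 0.36], [0.006, 0.2, -0.005, 0, 0, 0, 0.36], [0.006, 0.24, -0.005, 0, 0, 0, 0.36], [0.006, 0.24, -0.005, 0, 0, 0, 0.36], [0.006, 0.24, -0.005, 0, 0, 0, 0.36]],
])

```text
clock: 2.58
eef_pos: [0.5654, -0.1254, 0.2591]
orientation: [[0.997, 0.002, -0.08], [0.08, -0.0, 0.997], [0.002, -1.0, -0.001]]
contact_force: [0.9, -0.3, -0.7]
opening: 0.0548
```

>>> send_rows([
  [[0, 0.01, 0, 0, 0, 0, 0.36], [0, 0.015, 0, 0, 0, 0, 0.36], [0, 0.015, 0, 0, 0, 0, 0.36], [0, 0.015, 0, 0, 0, 0, 0.36]],
])

```text
clock: 3.08
eef_pos: [0.5655, -0.1251, 0.2536]
orientation: [[0.997, 0.002, -0.081], [0.081, -0.0, 0.997], [0.002, -1.0, -0.001]]
contact_force: [1.8, -1.3, 3.0]
opening: 0.0547
```

```bash
python3 - <<'E'
from bench import *
import cv2
s=state(); print(s["eef_pos"],s["contact_force"],s["clock"])
im=read_camera("wrist"); cv2.imwrite("pics/w2.png",cv2.resize(im,(800,600))[:,:,::-1])
E
```

```text
[ 0.56546956 -0.1251459   0.25362288] [ 1.84040666 -1.34950879  3.01899756] 3.075
```

View pics/w2.png

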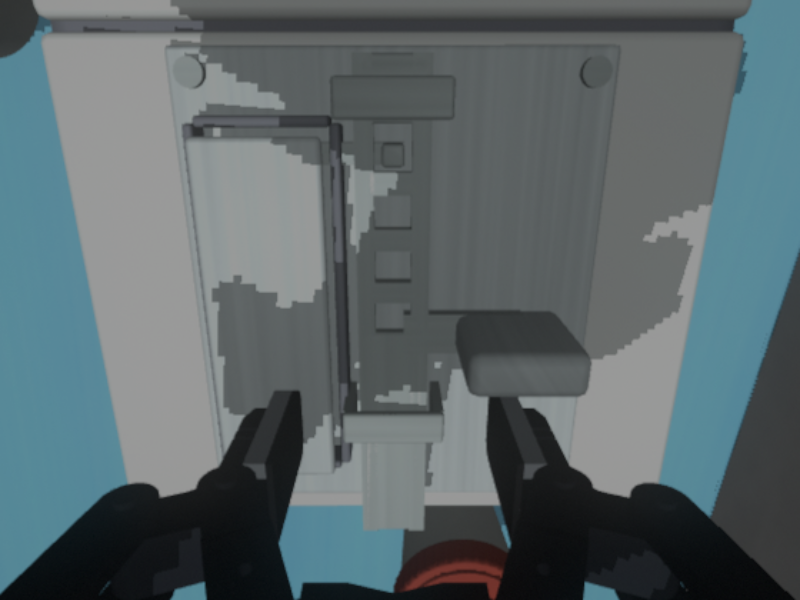

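>>> send_rows([
  [[0, 0.01, 0, 0, 0, 0, 0.36], [0, 0.02, 0, 0, 0, 0, 0.36], [0, 0.03, 0, 0, 0, 0, 0.36], [0, 0.032, 0, 0, 0, 0, 0.36], [0, 0.032, 0, 0, 0, 0, 0.36], [0, 0.032, 0, 0, 0, 0, 0.36]],
])

```text
clock: 3.88
eef_pos: [0.5655, -0.1251, 0.2457]
orientation: [[0.997, 0.002, -0.081], [0.081, -0.002, 0.997], [0.002, -1.0, -0.002]]
contact_force: [-0.3, -0.7, 20.7]
opening: 0.0546
```

>>> send_rows([
  [[0, -0.003, 0, 0, 0, 0, 0.36], [0, -0.003, 0.015, 0, 0, 0, 0.36], [0, -0.003, 0.03, 0, 0, 0, 0.36], [0, -0.003, 0.045, 0, 0, 0, 0.36], [0, -0.003, 0.055, 0, 0, 0, 0.36], [0, -0.003, 0.055, 0, 0, 0, 0.36]],
])

```text
clock: 4.62
eef_pos: [0.5642, -0.1134, 0.2461]
orientation: [[0.997, 0.002, -0.078], [0.078, -0.009, 0.997], [0.001, -1.0, -0.009]]
contact_force: [2.4, -10.8, 15.3]
opening: 0.0549
```

>>> send_rows([
  [[0, -0.001, 0.01, 0, 0, 0, 0.36], [0, -0.001, 0.02, 0, 0, 0, 0.36], [0, -0.001, 0.02, 0, 0, 0, 0.36]],
])

```text
clock: 5.0
eef_pos: [0.5637, -0.1074, 0.2462]
orientation: [[0.997, 0.002, -0.078], [0.078, -0.009, 0.997], [0.001, -1.0, -0.009]]
contact_force: [1.4, -11.1, 14.1]
opening: 0.0547
```

```bash
python3 - <<'E'
from bench import *
import cv2
s=state(); print(s["eef_pos"],s["contact_force"],s["clock"])
im=read_camera("wrist"); cv2.imwrite("pics/w3.png",cv2.resize(im,(800,600))[:,:,::-1])
E
```

```text
[ 0.5636839  -0.10744697  0.2461663 ] [  1.37625636 -11.10922758  14.07294231] 5.0
```

View pics/w3.png

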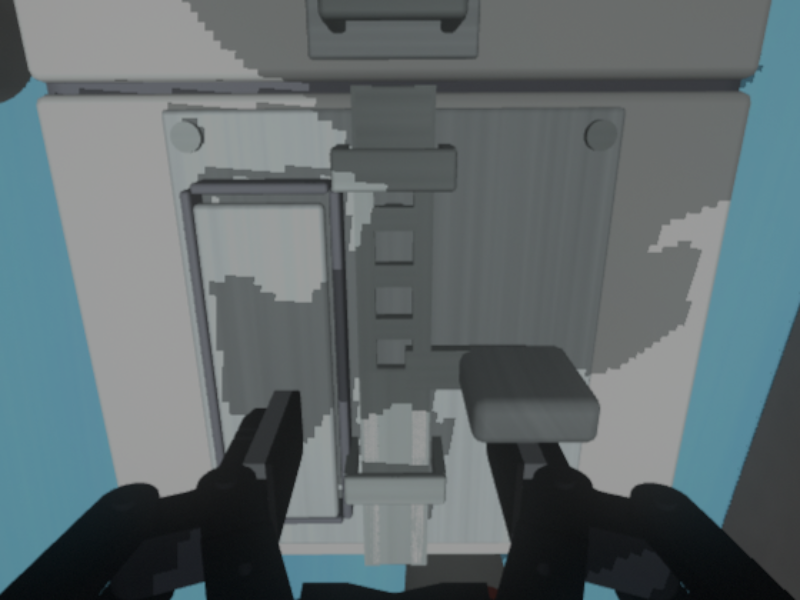

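>>> send_rows([
  [[0, 0, 0.015, 0, 0, 0, 0.36], [0, 0, 0.03, 0, 0, 0, 0.36], [0, 0, 0.045, 0, 0, 0, 0.36], [0, 0, 0.06, 0, 0, 0, 0.36], [0, 0, 0.075, 0, 0, 0, 0.36], [0, 0, 0.09, 0, 0, 0, 0.36], [0, 0, 0.09, 0, 0, 0, 0.36]],
])

```text
clock: 5.92
eef_pos: [0.5615, -0.0809, 0.2462]
orientation: [[0.997, 0.001, -0.077], [0.077, -0.01, 0.997], [0.001, -1.0, -0.01]]
contact_force: [2.1, -12.6, 16.3]
opening: 0.0549
```

>>> send_rows([
  [[0, 0, 0.01, 0, 0, 0, 0.36], [0, 0, 0.02, 0, 0, 0, 0.36], [0, 0, 0.03, 0, 0, 0, 0.36], [0, 0, 0.035, 0, 0, 0, 0.36], [0, 0, 0.035, 0, 0, 0, 0.36]],
])

```text
clock: 6.55
eef_pos: [0.5607, -0.0712, 0.2463]
orientation: [[0.997, 0.001, -0.076], [0.076, -0.011, 0.997], [0.001, -1.0, -0.011]]
contact_force: [1.8, -13.4, 16.8]
opening: 0.0546
```

>>> send_rows([
  [[0, 0, 0.01, 0, 0, 0, 0.36], [0, 0, 0.015, 0, 0, 0, 0.36], [0, 0, 0.015, 0, 0, 0, 0.36]],
])

```text
clock: 6.92
eef_pos: [0.5606, -0.0701, 0.2463]
orientation: [[0.997, 0.001, -0.072], [0.072, -0.016, 0.997], [0.0, -1.0, -0.016]]
contact_force: [3.1, -20.3, 16.6]
opening: 0.0544
```

```bash
python3 - <<'E'
from bench import *
import cv2
s=state(); print(s["eef_pos"],s["contact_force"],s["clock"])
im=read_camera("wrist"); cv2.imwrite("pics/w4.png",cv2.resize(im,(800,600))[:,:,::-1])
E
```

```text
[ 0.56061627 -0.07014545  0.24628519] [  3.0631877  -20.25160999  16.55424373] 6.925
```

View pics/w4.png

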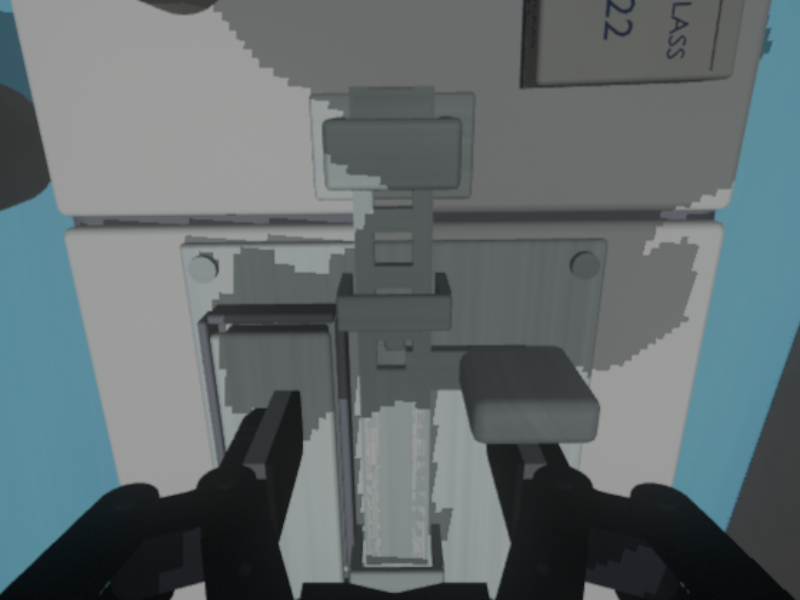

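>>> send_rows([
  [[0, -0.02, 0, 0, 0, 0, 0.36], [0, -0.04, 0, 0, 0, 0, 0.36], [0, -0.06, 0, 0, 0, 0, 0.36], [0, -0.06, -0.03, 0, 0, 0, 0.36], [0, -0.06, -0.06, 0, 0, 0, 0.36], [0, -0.15, -0.06, 0, 0, 0, 0.36], [0, -0.3, -0.06, 0, 0, 0, 0.36], [0, -0.3, -0.06, 0, 0, 0, 0.36]],
])

```text
clock: 7.98
eef_pos: [0.5622, -0.0776, 0.3376]
orientation: [[0.997, 0.006, -0.082], [0.082, 0.001, 0.997], [0.006, -1.0, 0.001]]
contact_force: [0.6, 0.5, 0.1]
opening: 0.0546
```

```bash
python3 - <<'E'
from bench import *
import cv2
s=state(); print(s["eef_pos"],s["contact_force"],s["clock"])
im=read_camera("wrist"); cv2.imwrite("pics/w5.png",cv2.resize(im,(800,600))[:,:,::-1])
im=read_camera("scene"); cv2.imwrite("pics/s5.png",cv2.resize(im[150:310,160:380],None,fx=3.6,fy=3.6)[:,:,::-1])
E
```

```text
[ 0.56224616 -0.07755835  0.33759065] [0.59683467 0.52618506 0.12132931] 7.975
```

View pics/w5.png

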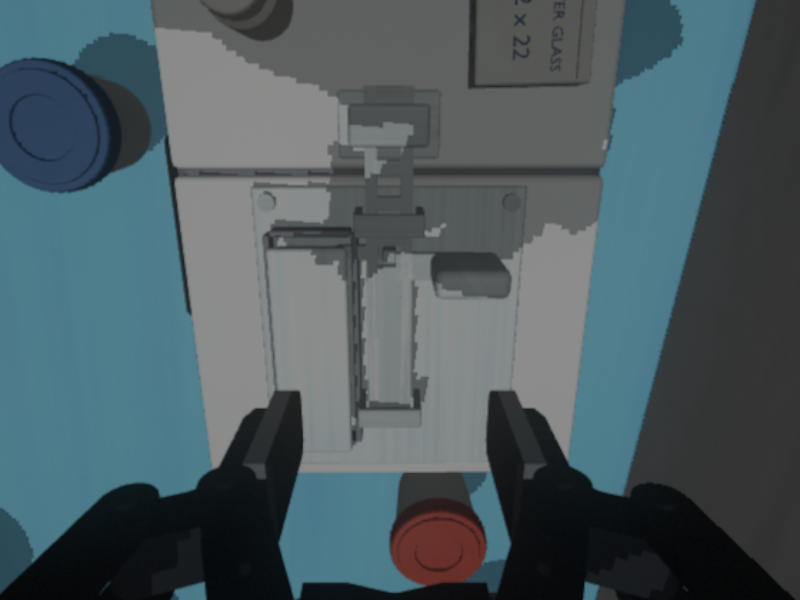

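View pics/s5.png

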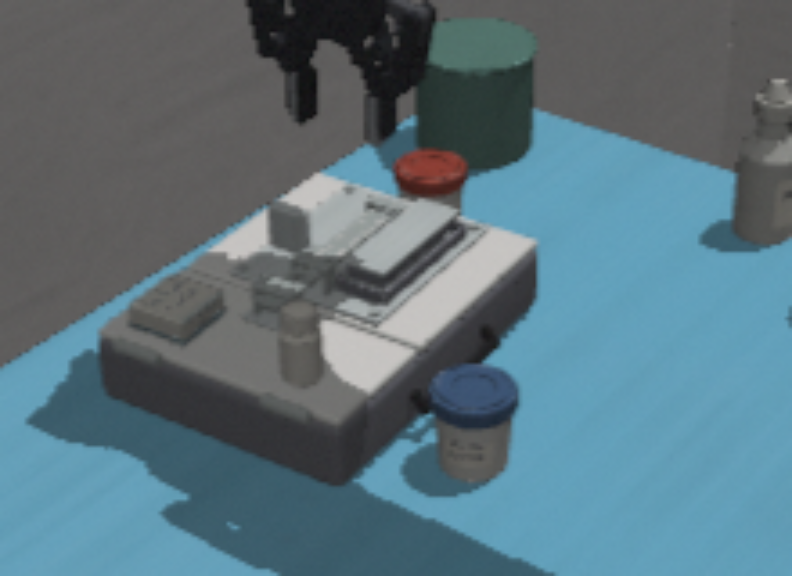

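```bash
python3 - <<'E'
from bench import *
print(sign_off()); s=state(); print(s["clock"],s["contact_force"])
E
```

```text
the job is handed in; nothing more can be done
None
the job is handed in; nothing more can be done
```

The bolt looks locked, and I handed the job in at about 8 s. One fingertip held the catch plate down on its stop at about 14–20 N. The other pushed the tab until the bolt hit its home stop, where the pushing force rose from 13 N to 20 N and the arm stopped advancing. I then lifted straight off, so the catch could spring up before the fingers moved back.

**Last pictures:** the bar is through the keeper, the plate is back up and the pin stands in a gap of the bar. The cups, jar, carton and dropper bottle have not visibly moved.

**Final contact:** the force was about zero (under 1 N), with the fingertips well clear of the case.

**What disagreed:**
- **Case position:** the top-camera and wrist fits differed by about 2 mm, which was within the clearances.
- **Wrist fit:** the second wrist fit left errors of up to 3.8 pixels. An earlier one was discarded because I had paired the picture with a later camera pose.

**Not measured:** I did not measure bolt travel or catch height directly. Both are judged from the force and the pictures.

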